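# Build the sieve tower on the shaker

## Task

Build the sieve tower on the little shaker, one part after another from the bottom up: the blue sieve (finest mesh) into the shaker's steel pan, then the yellow sieve, then the red one (coarsest), and the white lid on top. Each part must sit fully home and level in the one below and be let go; do not push about or knock over the bottle and the two vials.

Things in the scene. Friction and masses are not known exactly. Their poses are not given: they have to be found in the camera images.
- shaker: Small white round sieve shaker, cannot be moved (stands elsewhere at each start): base 100 mm across, 38 mm high, with a grey control box at its -x side reaching 61 mm from the axis; on its middle an upright open steel pan, 56 mm across, which carries the tower. Origin: centre of the underside, z up.
- pan_mouth (a point): Centre of the open mouth of the shaker's steel pan, at the height of its rim, 66 mm above the worktop; the mouth is 51 mm across inside and the rim 2.5 mm thick. A seated blue sieve has its origin 10 mm below this point. z up.
- sieve_blue: Loose sieve, blue plastic frame, 3 mm mesh (finest), 0.09 kg. Below, z 0-10 mm, a dark tapered spigot (38 mm across, widening to 47.6) that drops into the mouth beneath; above, z 10-34 mm, the round frame, 56 mm outside (grip here), 51 inside. Seated, its shoulder (z 10 mm) lies on the rim beneath, so sections add 24 mm. Starts upright. Origin: centre of the spigot's underside, z up its axis.
- sieve_yellow: Loose sieve, yellow plastic frame, 6 mm mesh, 0.09 kg. Below, z 0-10 mm, a dark tapered spigot (38 mm across, widening to 47.6) that drops into the mouth beneath; above, z 10-34 mm, the round frame, 56 mm outside (grip here), 51 inside. Seated, its shoulder (z 10 mm) lies on the rim beneath, so sections add 24 mm. Starts upright. Origin: centre of the spigot's underside, z up its axis.
- sieve_red: Loose sieve, red plastic frame, 10 mm mesh (coarsest), 0.09 kg. Below, z 0-10 mm, a dark tapered spigot (38 mm across, widening to 47.6) that drops into the mouth beneath; above, z 10-34 mm, the round frame, 56 mm outside (grip here), 51 inside. Seated, its shoulder (z 10 mm) lies on the rim beneath, so sections add 24 mm. Starts upright. Origin: centre of the spigot's underside, z up its axis.
- lid: Loose white round lid with a black knob, 0.06 kg. Below, z 0-10 mm, the same tapered spigot as the sieves, in grey; then a white disc 56 mm across, z 10-16 mm; then an upright black knob 22 mm across, z 16-40 mm, straight from 22 mm up (grip here). Seated, its origin is 24 mm above the red sieve's. Starts upright. Origin: centre of the spigot's underside, z up along the axis.
- amber_bottle: Brown reagent bottle with a black cap, 48 mm across, 105 mm high, upright. Bystander, loose: not to be moved. Origin: centre of its underside, z up.
- vial_a: Small glass vial with a white cap, 27 mm across, 64 mm high, upright. Bystander, loose: not to be moved. Origin: centre of its underside, z up.
- vial_b: Small glass vial with a black cap, 25 mm across, 56 mm high, upright. Bystander, loose: not to be moved. Origin: centre of its underside, z up.
Not all that is in view belongs to the job. There is more than one size of the sieve_yellow; the job needs the smaller.

How it is judged:
By the outcome, as a careful person would: the job done as asked, in the order asked, and still so for the second after the job is handed in, with the robot touching nothing.
It also fails if it takes over 115 s, if anything falls off the work surface, if the arm or the gripper's body presses on something with over 40 N, if the wrist force passes 120 N, or if a joint passes its speed limit or range.

## Robot

A 6-joint arm with a two-finger parallel gripper is mounted at the origin on a cart in front of the work surface, level with it; the furniture and walls round the work are solid. World frame = base frame: x ahead of the robot, y to its left, z up, the work surface at z = 0. Lengths are in m, angles in rad, forces in N, time in s.
With the tool pointing down it reaches from about 0.375 to 0.975 m from the base axis. Payload 3.8 kg.
Tool frame: the origin (TCP) lies at the very end of the fingers, on their centre line; the grasp point (between the pads) lies 19 mm behind it; z points along the fingers, y is the line along which they close (so a half turn about z gives the same grasp; the last joint's range is limited). The gripper opens to 85 mm and grips with 20 to 120 N. Pads are 22 mm wide; open, the fingers measure 114 mm over their backs; the gripper's body (76 mm by 85 mm) begins 54 mm behind the grasp point. The pads swing forward as they close: fully open they stand 13 mm farther back than shut.
Start: joints at [-1.355, 0.264, 1.604, -0, 1.274, -0.037], TCP at [0.169, -0.654, 0.231] pointing down, gripper open.
Joint ranges: [-2.63, 2.63], [-0.94, 2.18], [0.31, 2.57], [-1.31, 4.45], [0, 2.66], [-2.55, 2.55]. Speed limits (rad/s): [2.57, 2.57, 3.14, 3.14, 3.14, 3.14].

## Interface

Orientations are given as a rotation vector (axis times angle).
In Python, from workcell import read_state, read_camera, calibration, finish_job gives the robot as it stands.
- The arm moves only by the tool step_arm, never from a script. Its argument "commands" is a list of rows, each an object of numbers: "fingers": the gripper's target within -1 to 1 (shut at 1, half-way at 0, fully open at -1); "dx", "dy", "dz": the shift along the tool's x, y, z in m; "roll": the turn about the tool's z in degrees. In form: [{"fingers": .., "dx": .., "dy": .., "dz": .., "roll": ..}, ...]. A call has 1 to 8 rows; each row is the pose to reach, as a shift and turn from the pose commanded when the call began, along the tool's axes at that moment; what a row does not reach only later rows make up. A row lasts 1/8 s, in which the tool goes at most 62.5 mm and 10.7 degrees, less where a joint would pass 70% of its speed; a pose out of reach is approached as far as the arm can. A call with a gripper value outside its range is refused whole. The fingers move at their own pace and stop on an object; "squeeze" is the grip in N (left out, the last holds). Time passes only in rows, so rows that repeat a pose let the fingers close. It gives the time, the measured TCP pose, the force, the opening and the grip force at its end, in the units of the state.
- read_state(): the state, without advancing time (a new reading comes with each control period).
- read_camera(name): name is "side" or "top"; returns (picture, depth): 384x512x3 uint8, blue, green, red; 384x512 float32, m along the optical axis (not along the pixel's ray), 0 where there is no reading.
- calibration(name): a dict with "intrinsics" (3x3 intrinsics, pixels), "world_to_cam" (4x4, takes a point from world to camera coordinates). Camera axes: x right, y up, looking along -z (the intrinsics and any distortion apply to the point x, -y, -z); pixel columns grow to the right and rows downward; lengths in m; the calibration is good to about 2 mm. A picture is of the moment at which its call begins. calibration takes no time and is no camera call.
- finish_job(): hands the job in; it is judged then, once.
The state is a dict: "time": time; "q": joint angles; "joint_vel": joint speeds; "joint_torque": joint torques, N m; "tool_pos": TCP position; "tcp_rot": TCP orientation; "wrist_force": force on the tool from outside, world axes, zero at the start; "torque": the same for the moment, N m; "width": opening from 0.0 (shut) to 1.0 (fully open); "grip_force": force on a finger pad.
Only numpy, scipy, OpenCV 4.12 (cv2) and the standard library are available. Lean on these libraries where they do the work, as an engineer would, in place of code of your own. Each camera call takes 0.05 s, during which the arm holds its last target. There are 200 camera calls.

## Working session

There is one attempt and no reset: what is moved stays moved. The work goes in short steps, Python scripts to look and compute and a tool call to move; the robot and the scene stay as the last step left them, time stands still between calls to the robot, and variables do not carry over. Pictures are saved under pics/ and viewed, at most 14 in all, crops included, and the job is handed in when it is done.

Besides the shell and the picture viewer there is one more tool, called after "Emit:" as name([rows], argument=value, ...), one row to a line, values as JSON. step_arm: Moves the arm, as the interface text tells. Its arguments: {"type":"object","properties":{"commands":{"type":"array","items":{"type":"object","properties":{"fingers":{"type":"number"},"dx":{"type":"number"},"dy":{"type":"number"},"dz":{"type":"number"},"roll":{"type":"number"}}}},"squeeze":{"type":"number"}},"required":["commands"]}

```bash
mkdir -p pics; ls; cat > h.py <<'E'
import numpy as np, cv2
from workcell import *
def grab(n,tag):
    p,d=read_camera(n); cv2.imwrite(f'pics/{n}_{tag}.png',p); np.savez(f'pics/{n}_{tag}.npz',p=p,d=d); return p,d
def pts(n,d):
    c=calibration(n);K=np.array(c['intrinsics']);T=np.linalg.inv(np.array(c['world_to_cam']))
    v,u=np.indices(d.shape)
    x=(u-K[0,2])/K[0,0]*d; y=(v-K[1,2])/K[1,1]*d
    P=np.stack([x,-y,-d,np.ones_like(d)],-1)@T.T
    return P[...,:3]
E
python3 - <<'E'
from h import *
for n in('top','side'):
    grab(n,'0');print(n,calibration(n))
print(read_state())
E
```

```text
pics
top {'intrinsics': array([[354.69817679,   0.        , 258.66932034],
       [  0.        , 354.69817679, 193.2939607 ],
       [  0.        ,   0.        ,   1.        ]]), 'world_to_cam': array([[ 0.17968596, -0.98369521,  0.00752894, -0.30619193],
       [ 0.96293358,  0.17744843,  0.20315261, -0.49089308],
       [-0.20117625, -0.0292538 ,  0.97911814, -0.81331683],
       [ 0.        ,  0.        ,  0.        ,  1.        ]])}
side {'intrinsics': array([[391.78382772,   0.        , 255.34225753],
       [  0.        , 391.78382772, 190.02740004],
       [  0.        ,   0.        ,   1.        ]]), 'world_to_cam': array([[-0.98477168, -0.17383161,  0.00270418,  0.48555167],
       [ 0.08143813, -0.44750033,  0.89056796, -0.20507473],
       [-0.15359874,  0.87722632,  0.45484217, -0.61421321],
       [ 0.        ,  0.        ,  0.        ,  1.        ]])}
{'time': 0.1, 'q': array([-1.35491796e+00,  2.64709795e-01,  1.60523937e+00,  1.35719638e-05,
        1.27373263e+00, -3.69111638e-02]), 'joint_vel': array([-5.51877829e-05, -1.54084996e-03, -3.90399709e-03,  1.81852574e-04,
        3.58167173e-04, -4.56132990e-04]), 'joint_torque': array([ 4.91034043e-04, -5.16708505e+01, -3.68590736e+01, -2.29832733e-05,
        6.30250928e-03,  1.47533979e-05]), 'tool_pos': array([ 0.16867272, -0.65289213,  0.23006395]), 'tcp_rot': array([-3.11446701e+00, -3.95755790e-01,  2.72781542e-04]), 'wrist_force': array([-0.96199712, -1.00936277, -0.92157396]), 'torque': array([ 0.02573761, -0.002704  , -0.04264484]), 'grip_force': 0.0, 'width': 0.9961834970958889}
```

View pics/top_0.png

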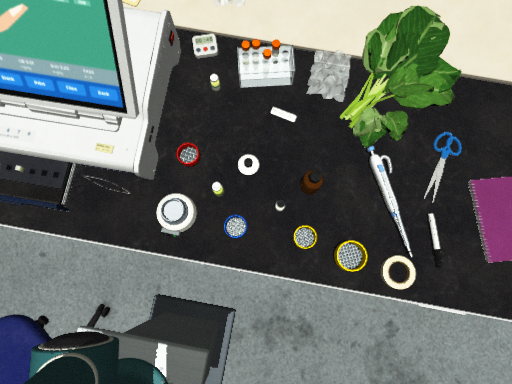

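View pics/side_0.png

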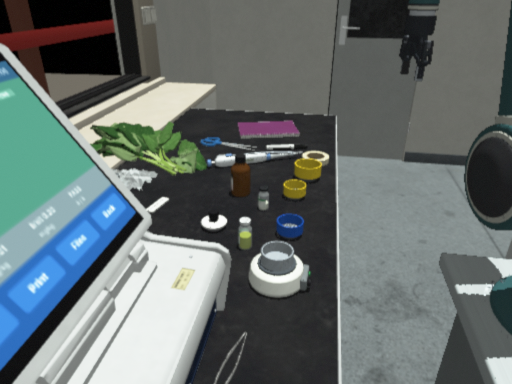

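The top view shows the shaker at (177,212), blue (235,226), the small yellow (305,237), the large yellow (351,256), red (187,153), lid (248,164), bottle (312,181) and vials (217,188) and (280,206). In the side view red is hidden by the instrument. Next I'll measure them.

```bash
cat >> h.py <<'E'
from scipy.optimize import least_squares
def ray(n,uv,z):
    c=calibration(n);K=np.array(c['intrinsics']);T=np.linalg.inv(np.array(c['world_to_cam']))
    uv=np.atleast_2d(uv).astype(float)
    r=np.c_[(uv[:,0]-K[0,2])/K[0,0],-(uv[:,1]-K[1,2])/K[1,1],-np.ones(len(uv))]@T[:3,:3].T
    o=T[:3,3]; return o+r*((z-o[2])/r[:,2])[:,None]
def circ(P,R=None):
    P=P[:,:2]; m=P.mean(0)
    f=lambda p:np.hypot(*(P-p[:2]).T)-(p[2] if R is None else R)
    s=least_squares(f,[*m,.028],loss='soft_l1',f_scale=.001); return s.x, np.sqrt(np.mean(f(s.x)**2))
def mask(p,col):
    h=cv2.cvtColor(p,cv2.COLOR_BGR2HSV); H,S,V=[h[...,i].astype(int) for i in range(3)]
    return {'blue':(abs(H-112)<14)&(S>130)&(V>60),'yellow':(abs(H-27)<8)&(S>150)&(V>80),
     'red':((H<8)|(H>172))&(S>150)&(V>60),'white':(S<50)&(V>150)}[col]
def blob(m,seed,r=40):
    n,l,s,c=cv2.connectedComponentsWithStats(cv2.morphologyEx(m.astype(np.uint8),cv2.MORPH_CLOSE,np.ones((3,3),np.uint8)))
    i=1+np.argmin(np.hypot(*(c[1:]-seed).T)+1e3*(s[1:,4]<25)); return l==i
E
python3 - <<'E'
from h import *
z=np.load('pics/top_0.npz');p,d=z['p'],z['d'];X=pts('top',d)
zs=np.load('pics/side_0.npz');ps,ds=zs['p'],zs['d'];XS=pts('side',ds)
print('table z top',X[150,230],X[240,270],'side',XS[200,345-60])
for nm,col,s in [('blue','blue',(235,226)),('yel','yellow',(305,237)),('YEL','yellow',(351,256)),('red','red',(187,153)),('lid','white',(248,164)),('shaker','white',(177,212))]:
    b=blob(mask(p,col),s); Q=X[b]; zt=np.percentile(Q[:,2],95)
    c,_=cv2.findContours(b.astype(np.uint8),cv2.RETR_EXTERNAL,cv2.CHAIN_APPROX_NONE); c=max(c,key=len)[:,0]
    (cx,cy),r=cv2.minEnclosingCircle(c)
    T=Q[Q[:,2]>zt-.006]
    print(nm,b.sum(),'ztop',zt.round(4),'encl',round(cx,1),round(cy,1),round(r,1),'bbox-mid',((T.min(0)+T.max(0))/2).round(4),(T.max(0)-T.min(0)).round(4),'circ',circ(T)[0].round(4))
for nm,col,s in [('blue','blue',(290,226)),('yel','yellow',(294,189)),('YEL','yellow',(308,169)),('lid','white',(213,222))]:
    b=blob(mask(ps,col),s); Q=XS[b]; zt=np.percentile(Q[:,2],95); T=Q[Q[:,2]>zt-.006]
    print('side',nm,b.sum(),zt.round(4),((T.min(0)+T.max(0))/2).round(4),(T.max(0)-T.min(0)).round(4),circ(T)[0].round(4))
for nm,u,v in [('pan',177,212),('bottle',312,181),('vialb',280,206),('viala',217,188),('knob',248,164)]:
    w=X[v-12:v+13,u-12:u+13].reshape(-1,3); zt=np.percentile(w[:,2],98); T=w[w[:,2]>zt-.008]
    print(nm,zt.round(4),((T.min(0)+T.max(0))/2).round(4),(T.max(0)-T.min(0)).round(4))
cv2.imwrite('pics/top_crop.png',cv2.resize(p[130:290,140:380],None,fx=3.3,fy=3.3,interpolation=cv2.INTER_CUBIC))
E
```

```text
table z top [ 0.64982186 -0.11537681  0.00138885] [ 0.43563314 -0.26068481  0.00044852] side [ 0.47492575 -0.31821581 -0.00068347]
blue 151 ztop 0.0356 encl 235.4 226.0 12.1 bbox-mid [ 0.4214 -0.1899  0.4645] [0.1145 0.0959 0.8677] circ [ 0.4509 -0.1696  0.0266]
yel 156 ztop 0.0364 encl 304.8 236.7 12.1 bbox-mid [ 0.4558 -0.3417  0.034 ] [0.0545 0.0546 0.0071] circ [ 0.4559 -0.341   0.0264]
YEL 325 ztop 0.0455 encl 350.7 256.0 16.8 bbox-mid [ 0.4151 -0.3649  0.469 ] [0.102  0.254  0.8588] circ [ 0.4306 -0.4558  0.0344]
red 223 ztop 0.0349 encl 187.9 153.9 12.1 bbox-mid [ 0.502  -0.1124  0.4637] [0.2757 0.2509 0.8694] circ [ 0.6111 -0.0144  0.0265]
lid 286 ztop 0.0194 encl 248.0 164.5 10.6 bbox-mid [ 0.5032 -0.1906  0.4559] [0.2783 0.0945 0.8849] circ [ 0.6168 -0.1696  0.0212]
shaker 1045 ztop 0.0646 encl 173.7 213.7 21.4 bbox-mid [ 0.4258 -0.1133  0.479 ] [0.1234 0.2491 0.8388] circ [ 0.4593 -0.0168  0.0264]
side blue 528 0.0337 [0.4388 0.1673 0.2442] [0.0765 0.7283 0.433 ] [ 0.4497 -0.1664  0.0265]
side yel 897 0.0425 [0.4289 0.0209 0.2487] [0.0707 1.0211 0.4241] [ 0.4291 -0.4529  0.0346]
side YEL 897 0.0425 [0.4289 0.0209 0.2487] [0.0707 1.0211 0.4241] [ 0.4291 -0.4529  0.0346]
side lid 233 0.0168 [ 0.6142 -0.1656  0.02  ] [0.0534 0.0522 0.0157] [ 0.6152 -0.1681  0.021 ]
pan 0.0662 [ 0.4243 -0.117   0.4783] [0.1203 0.2417 0.8401]
bottle 0.1065 [ 0.4842 -0.2924  0.4987] [0.2403 0.1091 0.7994]
vialb 0.0573 [ 0.4476 -0.258   0.4753] [0.1671 0.0402 0.846 ]
viala 0.0646 [ 0.5346 -0.1085  0.0632] [0.0205 0.0205 0.0067]
knob 0.0412 [ 0.495  -0.1991  0.4664] [0.2618 0.0775 0.8639]
```

View pics/top_crop.png

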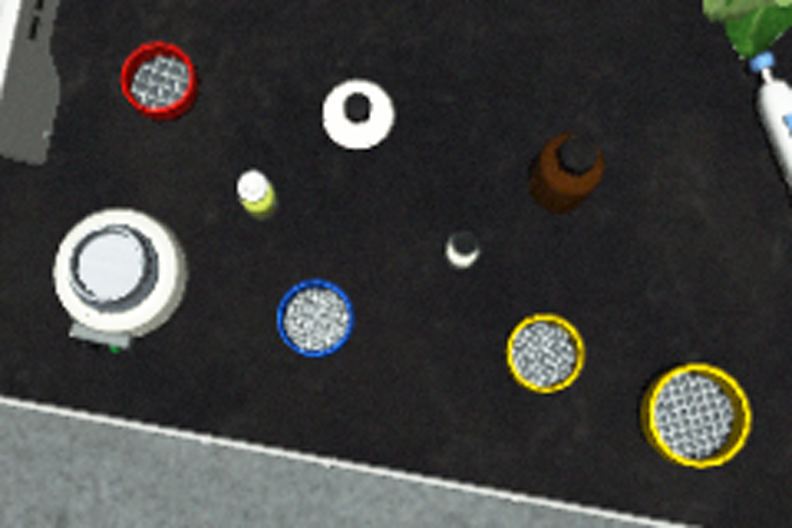

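The crop confirms the layout: the small yellow sieve is the left one, and vial_a with the white cap stands between red, the lid and the shaker. Now the refined centres and the instrument's clearance.

```bash
cat >> h.py <<'E'
def rim(n,p,d,col,seed,zr,R=None,tol=.006):
    X=pts(n,d); b=blob(mask(p,col),seed); Q=X[b&(abs(X[...,2]-zr)<tol)]
    c,_=cv2.findContours(b.astype(np.uint8),cv2.RETR_EXTERNAL,cv2.CHAIN_APPROX_NONE); c=max(c,key=len)[:,0]
    hull=ray(n,cv2.convexHull(c)[:,0],zr)
    return circ(Q)[0],circ(hull)[0],np.median(Q[:,2])
E
python3 - <<'E'
from h import *
from scipy.spatial.transform import Rotation as Ro
z=np.load('pics/top_0.npz');p,d=z['p'],z['d'];X=pts('top',d)
zs=np.load('pics/side_0.npz');ps,ds=zs['p'],zs['d'];XS=pts('side',ds)
for n,pp,dd,L in(('top',p,d,[('blue',(235,226),.034),('yellow',(305,237),.034),('red',(187,153),.034),('white',(248,164),.016)]),('side',ps,ds,[('blue',(290,226),.034),('yellow',(294,192),.034),('white',(213,222),.016)])):
    for col,s,zr in L: print(n,col,[np.round(a,4) for a in rim(n,pp,dd,col,s,zr)])
def near(Y,c,r,lo,hi): 
    return Y[(np.hypot(Y[...,0]-c[0],Y[...,1]-c[1])<r)&(Y[...,2]>lo)&(Y[...,2]<hi)]
for nm,c,r,lo,hi in[('pan',(.459,-.017),.045,.058,.074),('knob',(.617,-.169),.03,.034,.046),('bottle',(.59,-.29),.06,.095,.115),('va',(.534,-.108),.03,.058,.07),('vb',(.52,-.26),.06,.05,.062),('base',(.459,-.017),.075,.030,.044)]:
    for t,Y in(('t',X),('s',XS)):
        Q=near(Y,c,r,lo,hi)
        if len(Q)>5: print(nm,t,len(Q),((Q.min(0)+Q.max(0))/2).round(4),(Q.max(0)-Q.min(0)).round(4),circ(Q)[0].round(4),np.median(Q[:,2]).round(4))
Q=X.reshape(-1,3);Q=np.r_[Q,XS.reshape(-1,3)]
for x in np.arange(.35,.9,.05):
    o=[]
    for lo,hi in((.02,.1),(.1,.2),(.2,.35),(.35,.6)):
        s=Q[(Q[:,0]>x)&(Q[:,0]<x+.05)&(Q[:,2]>lo)&(Q[:,2]<hi)&(Q[:,1]>.035)]
        o.append(np.percentile(s[:,1],1).round(3) if len(s)>8 else None)
    print(x.round(2),o)
s=read_state();print(Ro.from_rotvec(s['tcp_rot']).as_matrix().round(4))
E
```

```text
top blue [array([ 0.4508, -0.1697,  0.0266]), array([ 0.4514, -0.1704,  0.029 ]), np.float64(0.0335)]
top yellow [array([ 0.4559, -0.341 ,  0.0264]), array([ 0.4564, -0.3416,  0.0291]), np.float64(0.0335)]
top red [array([ 0.6111, -0.0144,  0.0265]), array([ 0.61  , -0.0161,  0.0307]), np.float64(0.0332)]
top white [array([ 0.617 , -0.1698,  0.0213]), array([ 0.6158, -0.1704,  0.0273]), np.float64(0.0156)]
side blue [array([ 0.4497, -0.1665,  0.0265]), array([ 0.4474, -0.1526,  0.0418]), np.float64(0.032)]
side yellow [array([ 0.8751, -0.4831,  0.4465]), array([ 0.4533, -0.3921,  0.1114]), np.float64(0.0329)]
side white [array([ 0.6149, -0.1682,  0.0211]), array([ 0.614 , -0.1649,  0.0283]), np.float64(0.015)]
pan t 105 [ 0.4596 -0.0166  0.0638] [0.0557 0.0556 0.0113] [ 0.4592 -0.017   0.0265] 0.0646
pan s 299 [ 0.4584 -0.014   0.0626] [0.0553 0.0571 0.0093] [ 0.4581 -0.0137  0.0265] 0.0631
knob t 58 [ 0.6155 -0.17    0.0382] [0.0208 0.0192 0.0076] [ 0.6151 -0.1699  0.0077] 0.0398
knob s 59 [ 0.6142 -0.1674  0.0377] [0.0211 0.0223 0.0065] [ 0.6141 -0.1663  0.0083] 0.0387
bottle t 110
[... 765 characters left out ...]
t64(0.248), None, None, np.float64(0.531)]
0.45 [np.float64(0.253), None, None, None]
0.5 [np.float64(0.065), np.float64(0.067), None, None]
0.55 [np.float64(0.065), np.float64(0.067), None, None]
0.6 [np.float64(0.063), np.float64(0.071), np.float64(0.115), None]
0.65 [np.float64(0.066), np.float64(0.067), np.float64(0.082), None]
0.7 [np.float64(0.067), np.float64(0.067), np.float64(0.08), None]
0.75 [np.float64(0.068), np.float64(0.068), np.float64(0.08), np.float64(0.081)]
0.8 [np.float64(0.068), np.float64(0.068), None, None]
0.85 [np.float64(0.07), np.float64(0.064), None, None]
[[ 9.682e-01  2.501e-01 -4.000e-04]
 [ 2.501e-01 -9.682e-01  2.000e-03]
 [ 1.000e-04 -2.100e-03 -1.000e+00]]
```

Emit:
step_arm([
  {"fingers": -1,"dx": 0.05,"dy": -0.05,"dz": 0,"roll": 2},
  {"fingers": -1,"dx": 0.09,"dy": -0.09,"dz": 0,"roll": 4},
  {"fingers": -1,"dx": 0.13,"dy": -0.13,"dz": 0.01,"roll": 6},
  {"fingers": -1,"dx": 0.17,"dy": -0.17,"dz": 0.02,"roll": 8},
  {"fingers": -1,"dx": 0.21,"dy": -0.21,"dz": 0.03,"roll": 10},
  {"fingers": -1,"dx": 0.25,"dy": -0.25,"dz": 0.04,"roll": 12},
  {"fingers": -1,"dx": 0.29,"dy": -0.29,"dz": 0.05,"roll": 13},
  {"fingers": -1,"dx": 0.32,"dy": -0.32,"dz": 0.06,"roll": 14.5},
], squeeze=40)

```text
time: 1.1
tool_pos: [0.3991, -0.2614, 0.1707]
tcp_rot: [-3.141, 0.0, 0.0]
wrist_force: [-0.0, -0.8, -0.1]
width: 1.005
grip_force: 0.0
```

Emit:
step_arm([
  {"fingers": -1,"dx": 0.03,"dy": -0.05,"dz": 0.02,"roll": 0},
  {"fingers": -1,"dx": 0.051,"dy": -0.0935,"dz": 0.05,"roll": 0},
  {"fingers": -1,"dx": 0.051,"dy": -0.0935,"dz": 0.08,"roll": 0},
  {"fingers": -1,"dx": 0.051,"dy": -0.0935,"dz": 0.105,"roll": 0},
  {"fingers": -1,"dx": 0.051,"dy": -0.0935,"dz": 0.105,"roll": 0},
])

```text
time: 1.72
tool_pos: [0.4472, -0.1689, 0.0639]
tcp_rot: [-3.139, -0.0, 0.009]
wrist_force: [-0.8, 0.8, 0.6]
width: 0.998
grip_force: 0.0
```

```bash
python3 - <<'E'
from h import *
p,d=grab('side','1'); s=read_state(); print(s['tool_pos'])
grab('top','1')
q=p[130:330,180:400]; cv2.imwrite('pics/s1c.png',cv2.resize(q,None,fx=3,fy=3))
E
```

```text
[ 0.44858309 -0.16965707  0.06540657]
```

View pics/s1c.png

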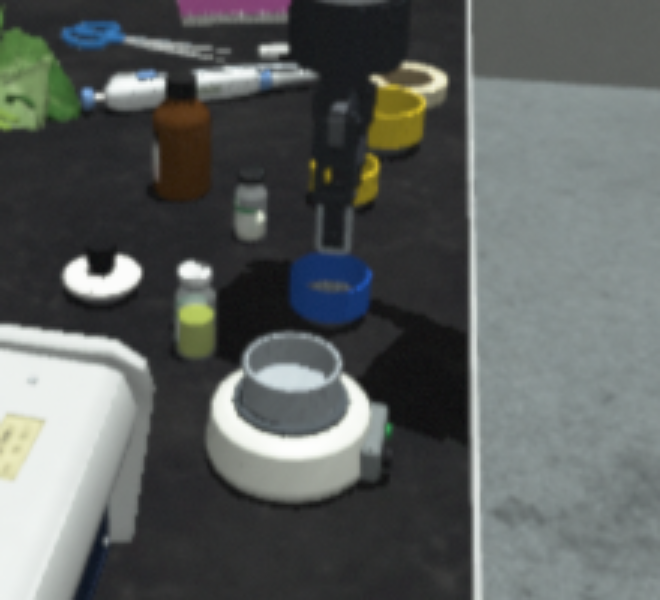

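The fingers straddle the blue sieve. I'll descend and grip.

Emit:
step_arm([
  {"fingers": -1,"dz": 0.03},
  {"fingers": -1,"dz": 0.055},
  {"fingers": -1,"dz": 0.06},
  {"fingers": -1,"dz": 0.06},
  {"fingers": 1,"dz": 0.06},
  {"fingers": 1,"dz": 0.06},
  {"fingers": 1,"dz": 0.06},
  {"fingers": 1,"dz": 0.06},
])

```text
invalid input
```

Emit:
step_arm([
  {"fingers": -1,"dx": 0,"dy": 0,"dz": 0.03,"roll": 0},
  {"fingers": -1,"dx": 0,"dy": 0,"dz": 0.055,"roll": 0},
  {"fingers": -1,"dx": 0,"dy": 0,"dz": 0.06,"roll": 0},
  {"fingers": -1,"dx": 0,"dy": 0,"dz": 0.06,"roll": 0},
  {"fingers": 1,"dx": 0,"dy": 0,"dz": 0.06,"roll": 0},
  {"fingers": 1,"dx": 0,"dy": 0,"dz": 0.06,"roll": 0},
  {"fingers": 1,"dx": 0,"dy": 0,"dz": 0.06,"roll": 0},
  {"fingers": 1,"dx": 0,"dy": 0,"dz": 0.06,"roll": 0},
], squeeze=40)

```text
time: 2.82
tool_pos: [0.4508, -0.1707, 0.008]
tcp_rot: [3.141, -0.0, 0.003]
wrist_force: [-3.4, 0.6, 6.3]
width: 0.65
grip_force: 41.3
```

Emit:
step_arm([
  {"fingers": 1,"dx": 0,"dy": 0,"dz": -0.02,"roll": 0},
  {"fingers": 1,"dx": 0,"dy": 0,"dz": -0.05,"roll": 0},
  {"fingers": 1,"dx": 0,"dy": 0,"dz": -0.08,"roll": 0},
  {"fingers": 1,"dx": 0,"dy": -0.03,"dz": -0.1,"roll": 0},
  {"fingers": 1,"dx": 0,"dy": -0.07,"dz": -0.1,"roll": 0},
  {"fingers": 1,"dx": 0.005,"dy": -0.1,"dz": -0.1,"roll": 0},
  {"fingers": 1,"dx": 0.005,"dy": -0.1,"dz": -0.1,"roll": 0},
  {"fingers": 1,"dx": 0.005,"dy": -0.1,"dz": -0.1,"roll": 0},
])

```text
time: 3.82
tool_pos: [0.4547, -0.0705, 0.1065]
tcp_rot: [3.141, 0.001, 0.001]
wrist_force: [-0.6, -0.3, -0.5]
width: 0.65
grip_force: 42.9
```

```bash
python3 - <<'E'
from h import *
s=read_state();print(s['tool_pos'],s['width'],s['grip_force'],s['wrist_force'])
p,d=grab('side','2');p2,d2=grab('top','2')
for n,P,D in(('side',p,d),('top',p2,d2)):
    X=pts(n,D);b=mask(P,'blue')&(abs(X[...,0]-.455)<.06)&(abs(X[...,1]+.07)<.06)&(X[...,2]>.03)&(X[...,2]<.16)
    Q=X[b];print(n,len(Q)); 
    if len(Q)>5: print(Q.min(0).round(4),Q.max(0).round(4)); zt=np.percentile(Q[:,2],97);print(zt,circ(Q,.028)[0].round(4),circ(Q[Q[:,2]>zt-.006])[0].round(4))
cv2.imwrite('pics/s2c.png',cv2.resize(p[130:330,180:400],None,fx=3,fy=3))
print(np.median(read_state()['tool_pos']))
E
```

```text
[ 0.45472055 -0.07045799  0.10653587] 0.6496404595598871 42.87092059850693 [-0.58950706 -0.30831432 -0.45302876]
side 352
[ 0.4261 -0.097   0.1083] [ 0.4814 -0.0125  0.1584]
0.13256429155889166 [ 0.4544 -0.0694  0.028 ] [ 0.4538 -0.0686  0.0267]
top 41
[ 0.4278 -0.0969  0.1071] [ 0.4441 -0.0661  0.1345]
0.13392153209844176 [ 0.4568 -0.0727  0.028 ] [ 0.4588 -0.0706  0.0304]
0.10636854406366886
```

View pics/s2c.png

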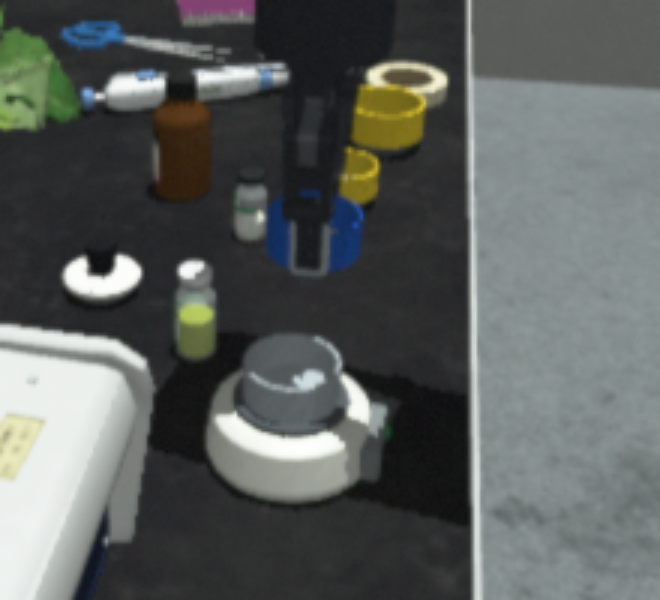

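Emit:
step_arm([
  {"fingers": 1,"dx": 0.004,"dy": -0.03,"dz": 0,"roll": 0},
  {"fingers": 1,"dx": 0.004,"dy": -0.054,"dz": 0,"roll": 0},
  {"fingers": 1,"dx": 0.004,"dy": -0.054,"dz": 0.015,"roll": 0},
  {"fingers": 1,"dx": 0.004,"dy": -0.054,"dz": 0.028,"roll": 0},
  {"fingers": 1,"dx": 0.004,"dy": -0.054,"dz": 0.033,"roll": 0},
  {"fingers": 1,"dx": 0.004,"dy": -0.054,"dz": 0.037,"roll": 0},
  {"fingers": 1,"dx": 0.004,"dy": -0.054,"dz": 0.037,"roll": 0},
])

```text
time: 4.8
tool_pos: [0.4585, -0.0165, 0.069]
tcp_rot: [-3.142, 0.001, 0.001]
wrist_force: [0.0, 0.1, -0.1]
width: 0.651
grip_force: 42.9
```

Emit:
step_arm([
  {"fingers": 1,"dx": 0,"dy": 0,"dz": 0.002,"roll": 0},
  {"fingers": 1,"dx": 0,"dy": 0,"dz": 0.004,"roll": 0},
  {"fingers": 1,"dx": 0,"dy": 0,"dz": 0.005,"roll": 0},
  {"fingers": 1,"dx": 0,"dy": 0,"dz": 0.006,"roll": 0},
  {"fingers": 1,"dx": 0,"dy": 0,"dz": 0.006,"roll": 0},
])

```text
time: 5.42
tool_pos: [0.4587, -0.0162, 0.064]
tcp_rot: [3.142, -0.0, -0.0]
wrist_force: [-2.8, 0.4, 6.2]
width: 0.65
grip_force: 43.5
```

Emit:
step_arm([
  {"fingers": -0.7,"dx": 0,"dy": 0,"dz": 0.005,"roll": 0},
  {"fingers": -1,"dx": 0,"dy": 0,"dz": 0.005,"roll": 0},
  {"fingers": -1,"dx": 0,"dy": 0,"dz": 0.005,"roll": 0},
  {"fingers": -1,"dx": 0,"dy": 0,"dz": 0.005,"roll": 0},
  {"fingers": -1,"dx": 0,"dy": 0,"dz": -0.02,"roll": 0},
  {"fingers": -1,"dx": 0,"dy": 0,"dz": -0.06,"roll": 0},
  {"fingers": -1,"dx": 0,"dy": 0,"dz": -0.1,"roll": 0},
  {"fingers": -1,"dx": 0,"dy": 0,"dz": -0.12,"roll": 0},
])

```text
time: 6.42
tool_pos: [0.4601, -0.0163, 0.1861]
tcp_rot: [3.141, -0.0, 0.006]
wrist_force: [0.2, -1.0, -0.6]
width: 1.0
grip_force: 0.0
```

Emit:
step_arm([
  {"fingers": -1,"dx": 0,"dy": 0.05,"dz": 0,"roll": 0},
  {"fingers": -1,"dx": 0,"dy": 0.11,"dz": 0,"roll": 0},
  {"fingers": -1,"dx": -0.001,"dy": 0.17,"dz": 0,"roll": 0},
  {"fingers": -1,"dx": -0.002,"dy": 0.23,"dz": 0.02,"roll": 0},
  {"fingers": -1,"dx": -0.003,"dy": 0.28,"dz": 0.04,"roll": 0},
  {"fingers": -1,"dx": -0.003,"dy": 0.324,"dz": 0.08,"roll": 0},
  {"fingers": -1,"dx": -0.003,"dy": 0.324,"dz": 0.11,"roll": 0},
  {"fingers": -1,"dx": -0.003,"dy": 0.324,"dz": 0.11,"roll": 0},
])

```text
time: 7.42
tool_pos: [0.4531, -0.3389, 0.0701]
tcp_rot: [-3.137, 0.002, 0.009]
wrist_force: [0.3, 0.1, -0.1]
width: 1.003
grip_force: 0.0
```

```bash
cat >> h.py <<'E'
def tower(col,zr,tag):
    for n in('side','top'):
        p,d=grab(n,tag);X=pts(n,d);m=mask(p,col)&(np.hypot(X[...,0]-.4587,X[...,1]+.016)<.045)
        Q=X[m&(abs(X[...,2]-zr)<.008)]
        if len(Q)<10: print(n,'few');continue
        A=np.c_[Q[:,:2]-Q[:,:2].mean(0),np.ones(len(Q))]
        zt=np.percentile(Q[:,2],95);T=Q[Q[:,2]>zt-.006]
        print(n,len(Q),'z95',zt.round(4),'circ',circ(T)[0].round(4))
    print(read_state()['tool_pos'].round(4))
E
python3 - <<'E'
from h import *
tower('blue',.09,'3')
p=cv2.imread('pics/side_3.png'); cv2.imwrite('pics/s3c.png',cv2.resize(p[130:330,180:400],None,fx=3,fy=3))
for n,s in(('top',(305,237)),):
    z=np.load('pics/top_3.npz'); 
    try: print([np.round(a,4) for a in rim(n,z['p'],z['d'],'yellow',s,.034)])
    except Exception as e: print(e)
E
```

```text
side 303 z95 0.0901 circ [ 0.4583 -0.0148  0.0264]
top 101 z95 0.0912 circ [ 0.4594 -0.0178  0.0264]
[ 0.4557 -0.34    0.0736]
[array([ 0.4585, -0.3424,  0.0294]), array([ 0.4494, -0.338 ,  0.022 ]), np.float64(0.0334)]
```

View pics/s3c.png

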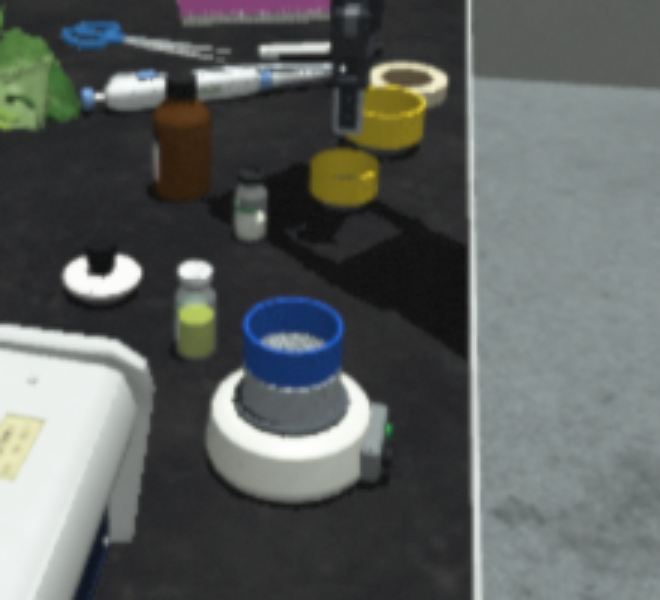

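Blue is seated: its rim is at z 0.090 and level, at crop (293,330). The gripper is above the small yellow, so I'll pick it next.

Emit:
step_arm([
  {"fingers": -1,"dx": 0,"dy": 0,"dz": 0.03,"roll": 0},
  {"fingers": -1,"dx": 0,"dy": 0,"dz": 0.055,"roll": 0},
  {"fingers": -1,"dx": 0,"dy": 0,"dz": 0.066,"roll": 0},
  {"fingers": -1,"dx": 0,"dy": 0,"dz": 0.066,"roll": 0},
  {"fingers": 1,"dx": 0,"dy": 0,"dz": 0.066,"roll": 0},
  {"fingers": 1,"dx": 0,"dy": 0,"dz": 0.066,"roll": 0},
  {"fingers": 1,"dx": 0,"dy": 0,"dz": 0.066,"roll": 0},
  {"fingers": 1,"dx": 0,"dy": 0,"dz": 0.066,"roll": 0},
])

```text
time: 8.52
tool_pos: [0.4569, -0.3412, 0.0091]
tcp_rot: [3.14, -0.001, 0.004]
wrist_force: [-0.2, 0.0, 6.0]
width: 0.639
grip_force: 42.8
```

Emit:
step_arm([
  {"fingers": 1,"dx": 0,"dy": 0,"dz": -0.02,"roll": 0},
  {"fingers": 1,"dx": 0,"dy": 0,"dz": -0.06,"roll": 0},
  {"fingers": 1,"dx": 0,"dy": 0,"dz": -0.1,"roll": 0},
  {"fingers": 1,"dx": 0,"dy": -0.04,"dz": -0.13,"roll": 0},
  {"fingers": 1,"dx": 0,"dy": -0.09,"dz": -0.14,"roll": 0},
  {"fingers": 1,"dx": 0,"dy": -0.14,"dz": -0.14,"roll": 0},
  {"fingers": 1,"dx": 0,"dy": -0.19,"dz": -0.14,"roll": 0},
  {"fingers": 1,"dx": 0,"dy": -0.24,"dz": -0.14,"roll": 0},
])

```text
time: 9.52
tool_pos: [0.4556, -0.0988, 0.1486]
tcp_rot: [3.141, -0.001, 0.003]
wrist_force: [0.1, -0.2, -0.7]
width: 0.635
grip_force: 42.6
```

```bash
python3 - <<'E'
from h import *
read_camera('top');read_camera('top')
s=read_state();print(s['tool_pos'],s['width'],s['grip_force'])
for n in('side','top'):
    P,D=grab(n,'4');t=read_state()['tool_pos'];X=pts(n,D);b=mask(P,'yellow')&(abs(X[...,0]-t[0])<.04)&(abs(X[...,1]-t[1])<.04)&(X[...,2]>.09)&(X[...,2]<t[2]+.04)
    Q=X[b];print(n,len(Q),t.round(4))
    if len(Q)>9: print(Q.min(0).round(4),Q.max(0).round(4),circ(Q,.028)[0].round(4))
E
```

```text
[ 0.45496977 -0.09633795  0.14810739] 0.6397737961974537 42.724967412650585
side 335 [ 0.4555 -0.0983  0.1482]
[ 0.426  -0.1269  0.1496] [ 0.4804 -0.0698  0.1867] [ 0.4539 -0.0957  0.028 ]
top 52 [ 0.4558 -0.0996  0.1483]
[ 0.4274 -0.1247  0.1486] [ 0.4439 -0.0921  0.1754] [ 0.4566 -0.0999  0.028 ]
```

Emit:
step_arm([
  {"fingers": 1,"dx": 0.003,"dy": -0.05,"dz": 0,"roll": 0},
  {"fingers": 1,"dx": 0.003,"dy": -0.0835,"dz": 0,"roll": 0},
  {"fingers": 1,"dx": 0.003,"dy": -0.0835,"dz": 0.02,"roll": 0},
  {"fingers": 1,"dx": 0.003,"dy": -0.0835,"dz": 0.04,"roll": 0},
  {"fingers": 1,"dx": 0.003,"dy": -0.0835,"dz": 0.047,"roll": 0},
  {"fingers": 1,"dx": 0.003,"dy": -0.0835,"dz": 0.051,"roll": 0},
  {"fingers": 1,"dx": 0.003,"dy": -0.0835,"dz": 0.055,"roll": 0},
  {"fingers": 1,"dx": 0.003,"dy": -0.0835,"dz": 0.055,"roll": 0},
])

```text
time: 10.72
tool_pos: [0.4589, -0.0169, 0.0925]
tcp_rot: [3.142, -0.001, 0.001]
wrist_force: [0.4, -0.4, -1.7]
width: 0.637
grip_force: 42.9
```

Emit:
step_arm([
  {"fingers": 1,"dx": 0,"dy": 0,"dz": 0.002,"roll": 0},
  {"fingers": 1,"dx": 0,"dy": 0,"dz": 0.004,"roll": 0},
  {"fingers": 1,"dx": 0,"dy": 0,"dz": 0.006,"roll": 0},
  {"fingers": 1,"dx": 0,"dy": 0,"dz": 0.006,"roll": 0},
])

```text
time: 11.22
tool_pos: [0.4592, -0.0167, 0.0889]
tcp_rot: [3.141, 0.0, 0.0]
wrist_force: [-7.9, 0.5, 17.6]
width: 0.635
grip_force: 44.6
```

Emit:
step_arm([
  {"fingers": -0.7,"dx": 0,"dy": 0,"dz": -0.001,"roll": 0},
  {"fingers": -1,"dx": 0,"dy": 0,"dz": -0.001,"roll": 0},
  {"fingers": -1,"dx": 0,"dy": 0,"dz": -0.001,"roll": 0},
  {"fingers": -1,"dx": 0,"dy": 0,"dz": -0.001,"roll": 0},
  {"fingers": -1,"dx": 0,"dy": 0,"dz": -0.03,"roll": 0},
  {"fingers": -1,"dx": 0,"dy": 0,"dz": -0.06,"roll": 0},
  {"fingers": -1,"dx": 0,"dy": 0,"dz": -0.09,"roll": 0},
  {"fingers": -1,"dx": 0,"dy": 0,"dz": -0.11,"roll": 0},
])

```text
time: 12.22
tool_pos: [0.4592, -0.0167, 0.1978]
tcp_rot: [3.141, -0.0, 0.003]
wrist_force: [0.9, -0.2, -0.0]
width: 1.002
grip_force: 0.0
```

Emit:
step_arm([
  {"fingers": -1,"dx": 0.03,"dy": 0,"dz": 0,"roll": 0},
  {"fingers": -1,"dx": 0.07,"dy": 0,"dz": 0,"roll": 0},
  {"fingers": -1,"dx": 0.11,"dy": -0.003,"dz": 0,"roll": 0},
  {"fingers": -1,"dx": 0.151,"dy": -0.003,"dz": 0.02,"roll": 0},
  {"fingers": -1,"dx": 0.151,"dy": -0.003,"dz": 0.06,"roll": 0},
  {"fingers": -1,"dx": 0.151,"dy": -0.003,"dz": 0.1,"roll": 0},
  {"fingers": -1,"dx": 0.151,"dy": -0.003,"dz": 0.12,"roll": 0},
  {"fingers": -1,"dx": 0.151,"dy": -0.003,"dz": 0.12,"roll": 0},
])

```text
time: 13.22
tool_pos: [0.6081, -0.0136, 0.0744]
tcp_rot: [-3.141, 0.0, 0.006]
wrist_force: [-0.4, 0.5, 0.7]
width: 0.998
grip_force: 0.0
```

```bash
python3 - <<'E'
from h import *
tower('yellow',.114,'5')
a=cv2.imread('pics/side_5.png')[100:330,160:360];b=cv2.imread('pics/top_5.png')[90:270,120:320]
a=cv2.resize(a,(400,460));b=cv2.resize(b,(400,360));b=cv2.copyMakeBorder(b,0,100,0,0,0)
cv2.imwrite('pics/c5.png',np.hstack([a,b]))
s=read_state();print(s['wrist_force'])
E
```

```text
side 323 z95 0.1141 circ [ 0.4577 -0.0152  0.0265]
top 112 z95 0.115 circ [ 0.4589 -0.0184  0.0264]
[ 0.6107 -0.0138  0.0776]
[-0.59001728  0.11099836  0.14102351]
```

View pics/c5.png

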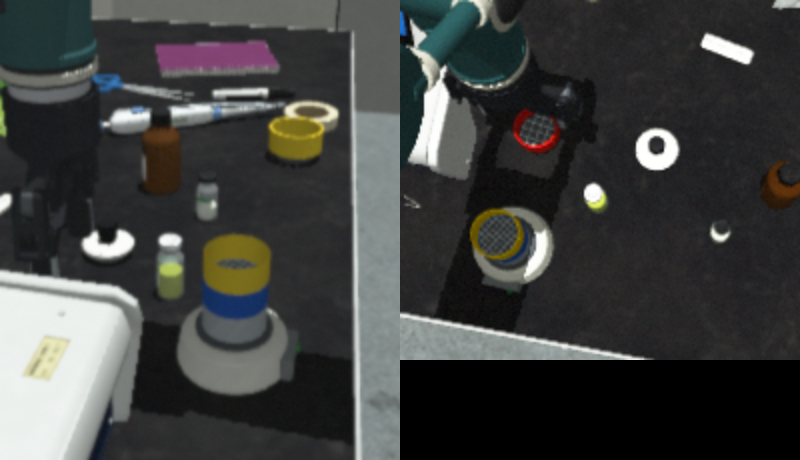

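Yellow is seated on blue, with its rim at 0.114 (left part, (237,250)), and the gripper straddles red. I'll pick red.

Emit:
step_arm([
  {"fingers": -1,"dx": 0,"dy": 0,"dz": 0.02,"roll": 0},
  {"fingers": -1,"dx": 0,"dy": 0,"dz": 0.045,"roll": 0},
  {"fingers": -1,"dx": 0,"dy": 0,"dz": 0.069,"roll": 0},
  {"fingers": -1,"dx": 0,"dy": 0,"dz": 0.069,"roll": 0},
  {"fingers": 1,"dx": 0,"dy": 0,"dz": 0.069,"roll": 0},
  {"fingers": 1,"dx": 0,"dy": 0,"dz": 0.069,"roll": 0},
  {"fingers": 1,"dx": 0,"dy": 0,"dz": 0.069,"roll": 0},
  {"fingers": 1,"dx": 0,"dy": 0,"dz": 0.069,"roll": 0},
])

```text
time: 14.32
tool_pos: [0.6115, -0.0139, 0.0093]
tcp_rot: [3.141, -0.0, 0.006]
wrist_force: [-0.7, 0.3, 6.0]
width: 0.646
grip_force: 42.8
```

Emit:
step_arm([
  {"fingers": 1,"dx": 0,"dy": 0,"dz": -0.02,"roll": 0},
  {"fingers": 1,"dx": 0,"dy": 0,"dz": -0.06,"roll": 0},
  {"fingers": 1,"dx": 0,"dy": 0,"dz": -0.1,"roll": 0},
  {"fingers": 1,"dx": 0,"dy": 0,"dz": -0.14,"roll": 0},
  {"fingers": 1,"dx": 0,"dy": 0,"dz": -0.16,"roll": 0},
  {"fingers": 1,"dx": -0.03,"dy": 0,"dz": -0.16,"roll": 0},
  {"fingers": 1,"dx": -0.06,"dy": 0,"dz": -0.16,"roll": 0},
  {"fingers": 1,"dx": -0.06,"dy": 0,"dz": -0.16,"roll": 0},
])

```text
time: 15.32
tool_pos: [0.5469, -0.0136, 0.1664]
tcp_rot: [-3.141, 0.001, 0.005]
wrist_force: [-0.2, -0.6, -1.3]
width: 0.642
grip_force: 42.6
```

```bash
python3 - <<'E'
from h import *
for n in('side','top'):
    P,D=grab(n,'6');t=read_state()['tool_pos'];X=pts(n,D);b=mask(P,'red')&(abs(X[...,0]-t[0])<.04)&(abs(X[...,1]-t[1])<.04)&(X[...,2]>.09)&(X[...,2]<t[2]+.04)
    Q=X[b];print(n,len(Q),t.round(4))
    if len(Q)>9: print(Q.min(0).round(4),Q.max(0).round(4),circ(Q,.028)[0].round(4))
E
```

```text
side 422 [ 0.5485 -0.0137  0.1668]
[ 0.5185 -0.0427  0.1669] [0.5738 0.012  0.192 ] [ 0.5474 -0.0123  0.028 ]
top 118 [ 0.5495 -0.0137  0.1671]
[ 0.5209 -0.0426  0.1665] [0.5459 0.0105 0.202 ] [ 0.5505 -0.0158  0.028 ]
```

Emit:
step_arm([
  {"fingers": 1,"dx": -0.04,"dy": 0.003,"dz": 0,"roll": 0},
  {"fingers": 1,"dx": -0.0915,"dy": 0.003,"dz": 0,"roll": 0},
  {"fingers": 1,"dx": -0.0915,"dy": 0.003,"dz": 0,"roll": 0},
  {"fingers": 1,"dx": -0.0915,"dy": 0.003,"dz": 0.02,"roll": 0},
  {"fingers": 1,"dx": -0.0915,"dy": 0.003,"dz": 0.04,"roll": 0},
  {"fingers": 1,"dx": -0.0915,"dy": 0.003,"dz": 0.046,"roll": 0},
  {"fingers": 1,"dx": -0.0915,"dy": 0.003,"dz": 0.05,"roll": 0},
  {"fingers": 1,"dx": -0.0915,"dy": 0.003,"dz": 0.05,"roll": 0},
])

```text
time: 16.42
tool_pos: [0.4589, -0.0168, 0.1176]
tcp_rot: [3.142, -0.0, 0.001]
wrist_force: [-0.1, -0.3, -1.2]
width: 0.643
grip_force: 42.6
```

Emit:
step_arm([
  {"fingers": 1,"dx": 0,"dy": 0,"dz": 0.002,"roll": 0},
  {"fingers": 1,"dx": 0,"dy": 0,"dz": 0.004,"roll": 0},
  {"fingers": 1,"dx": 0,"dy": 0,"dz": 0.006,"roll": 0},
  {"fingers": 1,"dx": 0,"dy": 0,"dz": 0.006,"roll": 0},
])

```text
time: 16.92
tool_pos: [0.4588, -0.0167, 0.1131]
tcp_rot: [3.141, -0.0, 0.002]
wrist_force: [-4.2, 0.7, 9.1]
width: 0.641
grip_force: 43.5
```

Emit:
step_arm([
  {"fingers": -0.7,"dx": 0,"dy": 0,"dz": -0.001,"roll": 0},
  {"fingers": -1,"dx": 0,"dy": 0,"dz": -0.001,"roll": 0},
  {"fingers": -1,"dx": 0,"dy": 0,"dz": -0.001,"roll": 0},
  {"fingers": -1,"dx": 0,"dy": 0,"dz": -0.001,"roll": 0},
  {"fingers": -1,"dx": 0,"dy": 0,"dz": -0.03,"roll": 0},
  {"fingers": -1,"dx": 0,"dy": 0,"dz": -0.06,"roll": 0},
  {"fingers": -1,"dx": 0,"dy": 0,"dz": -0.09,"roll": 0},
  {"fingers": -1,"dx": 0,"dy": 0,"dz": -0.11,"roll": 0},
])

```text
time: 17.92
tool_pos: [0.4587, -0.0167, 0.2228]
tcp_rot: [3.141, -0.0, 0.003]
wrist_force: [-0.7, 0.2, 0.1]
width: 0.997
grip_force: 0.0
```

Emit:
step_arm([
  {"fingers": -1,"dx": 0.03,"dy": 0.03,"dz": 0,"roll": 0},
  {"fingers": -1,"dx": 0.07,"dy": 0.07,"dz": 0,"roll": 0},
  {"fingers": -1,"dx": 0.11,"dy": 0.11,"dz": 0,"roll": 0},
  {"fingers": -1,"dx": 0.157,"dy": 0.152,"dz": 0.02,"roll": 0},
  {"fingers": -1,"dx": 0.157,"dy": 0.152,"dz": 0.06,"roll": 0},
  {"fingers": -1,"dx": 0.157,"dy": 0.152,"dz": 0.1,"roll": 0},
  {"fingers": -1,"dx": 0.157,"dy": 0.152,"dz": 0.14,"roll": 0},
  {"fingers": -1,"dx": 0.157,"dy": 0.152,"dz": 0.14,"roll": 0},
])

```text
time: 18.92
tool_pos: [0.6114, -0.1676, 0.0766]
tcp_rot: [-3.139, 0.001, 0.014]
wrist_force: [-1.0, -0.7, -0.4]
width: 0.999
grip_force: 0.0
```

```bash
python3 - <<'E'
from h import *
tower('red',.138,'7')
a=cv2.imread('pics/side_7.png')[100:330,160:360];b=cv2.imread('pics/top_7.png')[90:270,120:320]
a=cv2.resize(a,(400,460));b=cv2.resize(b,(400,360));b=cv2.copyMakeBorder(b,0,100,0,0,0)
cv2.imwrite('pics/c7.png',np.hstack([a,b]))
E
```

```text
side 327 z95 0.1381 circ [ 0.4581 -0.0153  0.0265]
top few
[ 0.6154 -0.1688  0.0817]
```

View pics/c7.png

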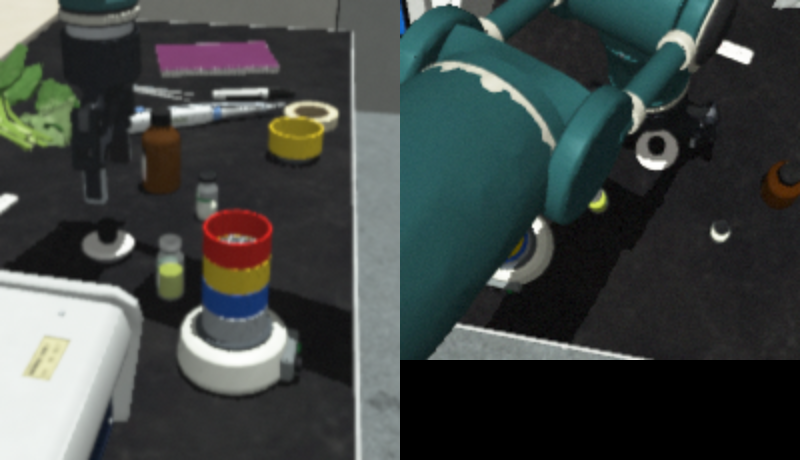

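Red is home, with its rim at 0.138, and the gripper is over the lid knob. I'll pick the lid.

Emit:
step_arm([
  {"fingers": -1,"dx": 0,"dy": 0,"dz": 0.03,"roll": 0},
  {"fingers": -1,"dx": 0,"dy": 0,"dz": 0.055,"roll": 0},
  {"fingers": -1,"dx": 0,"dy": 0,"dz": 0.063,"roll": 0},
  {"fingers": 0.3,"dx": 0,"dy": 0,"dz": 0.063,"roll": 0},
  {"fingers": 1,"dx": 0,"dy": 0,"dz": 0.063,"roll": 0},
  {"fingers": 1,"dx": 0,"dy": 0,"dz": 0.063,"roll": 0},
  {"fingers": 1,"dx": 0,"dy": 0,"dz": 0.063,"roll": 0},
  {"fingers": 1,"dx": 0,"dy": 0,"dz": 0.063,"roll": 0},
])

```text
time: 20.02
tool_pos: [0.616, -0.169, 0.0195]
tcp_rot: [3.141, -0.0, 0.003]
wrist_force: [-0.2, 1.3, 5.2]
width: 0.241
grip_force: 39.4
```

Emit:
step_arm([
  {"fingers": 1,"dx": 0,"dy": 0,"dz": 0,"roll": 0},
  {"fingers": 1,"dx": 0,"dy": 0,"dz": 0,"roll": 0},
  {"fingers": 1,"dx": 0,"dy": 0,"dz": 0,"roll": 0},
  {"fingers": 1,"dx": 0,"dy": 0,"dz": 0,"roll": 0},
])

```text
time: 20.52
tool_pos: [0.616, -0.169, 0.0195]
tcp_rot: [3.141, -0.0, 0.002]
wrist_force: [-0.8, -0.3, 5.2]
width: 0.236
grip_force: 39.4
```

Emit:
step_arm([
  {"fingers": 1,"dx": 0,"dy": 0,"dz": -0.02,"roll": 0},
  {"fingers": 1,"dx": 0,"dy": 0,"dz": -0.06,"roll": 0},
  {"fingers": 1,"dx": 0,"dy": 0,"dz": -0.1,"roll": 0},
  {"fingers": 1,"dx": 0,"dy": 0,"dz": -0.14,"roll": 0},
  {"fingers": 1,"dx": -0.02,"dy": -0.02,"dz": -0.17,"roll": 0},
  {"fingers": 1,"dx": -0.05,"dy": -0.05,"dz": -0.18,"roll": 0},
  {"fingers": 1,"dx": -0.08,"dy": -0.08,"dz": -0.18,"roll": 0},
  {"fingers": 1,"dx": -0.1,"dy": -0.1,"dz": -0.18,"roll": 0},
])

```text
time: 21.52
tool_pos: [0.5137, -0.0676, 0.1993]
tcp_rot: [-3.142, -0.0, -0.001]
wrist_force: [0.6, -0.0, -0.8]
width: 0.236
grip_force: 39.4
```

Emit:
step_arm([
  {"fingers": 1,"dx": -0.03,"dy": -0.03,"dz": 0,"roll": 0},
  {"fingers": 1,"dx": -0.0565,"dy": -0.052,"dz": 0,"roll": 0},
  {"fingers": 1,"dx": -0.0565,"dy": -0.052,"dz": 0,"roll": 0},
  {"fingers": 1,"dx": -0.0565,"dy": -0.052,"dz": 0,"roll": 0},
])

```text
time: 22.02
tool_pos: [0.4592, -0.0169, 0.1991]
tcp_rot: [3.141, 0.0, 0.003]
wrist_force: [0.7, -1.3, -0.2]
width: 0.24
grip_force: 39.4
```

```bash
python3 - <<'E'
from h import *
P,D=grab('side','8');t=read_state()['tool_pos'];X=pts('side',D);g=np.hypot(X[...,0]-t[0],X[...,1]-t[1])<.045
b=mask(P,'white')&g&(X[...,2]>.165)&(X[...,2]<t[2]+.02);Q=X[b];print(len(Q),t,Q.min(0),Q.max(0),circ(Q,.028)[0])
R=X[mask(P,'red')&g];R=R[R[:,2]>.131];print(R.min(0),R.max(0))
cv2.imwrite('pics/c8.png',cv2.resize(P[90:290,180:380],(700,600)))
E
```

```text
51 [ 0.45947081 -0.01710575  0.19900463] [ 0.43118744 -0.03548823  0.19250618] [0.44174292 0.00319502 0.19655854] [ 0.46207469 -0.01512028  0.028     ]
[ 0.43085106 -0.0430797   0.13100875] [0.48599379 0.01327565 0.13897975]
```

View pics/c8.png

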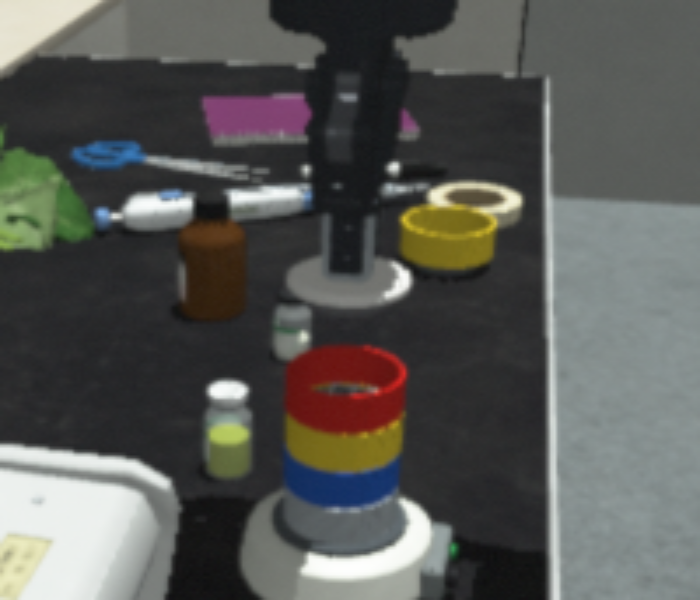

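The lid hangs level and centred over red (crop x 349 against 346). I'll lower it.

Emit:
step_arm([
  {"fingers": 1,"dx": 0,"dy": 0,"dz": 0.02,"roll": 0},
  {"fingers": 1,"dx": 0,"dy": 0,"dz": 0.036,"roll": 0},
  {"fingers": 1,"dx": 0,"dy": 0,"dz": 0.042,"roll": 0},
  {"fingers": 1,"dx": 0,"dy": 0,"dz": 0.046,"roll": 0},
  {"fingers": 1,"dx": 0,"dy": 0,"dz": 0.049,"roll": 0},
  {"fingers": 1,"dx": 0,"dy": 0,"dz": 0.052,"roll": 0},
  {"fingers": 1,"dx": 0,"dy": 0,"dz": 0.053,"roll": 0},
  {"fingers": 1,"dx": 0,"dy": 0,"dz": 0.053,"roll": 0},
])

```text
time: 23.08
tool_pos: [0.4596, -0.0168, 0.1473]
tcp_rot: [3.141, -0.0, 0.003]
wrist_force: [-2.9, -0.1, 8.5]
width: 0.24
grip_force: 40.3
```

Emit:
step_arm([
  {"fingers": 0,"dx": 0,"dy": 0,"dz": -0.001,"roll": 0},
  {"fingers": -0.5,"dx": 0,"dy": 0,"dz": -0.001,"roll": 0},
  {"fingers": -0.5,"dx": 0,"dy": 0,"dz": -0.001,"roll": 0},
  {"fingers": -0.5,"dx": 0,"dy": 0,"dz": -0.02,"roll": 0},
  {"fingers": -0.5,"dx": 0,"dy": 0,"dz": -0.05,"roll": 0},
  {"fingers": -0.5,"dx": 0,"dy": 0,"dz": -0.08,"roll": 0},
  {"fingers": -0.5,"dx": 0,"dy": 0.03,"dz": -0.1,"roll": 0},
  {"fingers": -0.5,"dx": 0,"dy": 0.07,"dz": -0.1,"roll": 0},
])

```text
time: 24.08
tool_pos: [0.4601, -0.0872, 0.2476]
tcp_rot: [3.141, 0.003, 0.007]
wrist_force: [1.3, 0.7, -0.7]
width: 0.747
grip_force: 0.0
```

Emit:
step_arm([
  {"fingers": -0.5,"dx": 0,"dy": 0.05,"dz": 0,"roll": 0},
  {"fingers": -0.5,"dx": 0,"dy": 0.1,"dz": 0,"roll": 0},
  {"fingers": -0.5,"dx": 0,"dy": 0.15,"dz": 0,"roll": 0},
  {"fingers": -0.5,"dx": 0,"dy": 0.2,"dz": 0,"roll": 0},
  {"fingers": -0.5,"dx": 0,"dy": 0.2,"dz": 0,"roll": 0},
  {"fingers": -0.5,"dx": 0,"dy": 0.2,"dz": 0,"roll": 0},
])

```text
time: 24.82
tool_pos: [0.4583, -0.2863, 0.2447]
tcp_rot: [-3.14, 0.002, 0.001]
wrist_force: [-0.1, 0.4, -0.1]
width: 0.754
grip_force: 0.0
```

```bash
python3 - <<'E'
from h import *
tower('white',.144,'9');tower('red',.130,'9b')
for n in('side','top'):
    z=np.load(f'pics/{n}_9.npz');X=pts(n,z['d'])
    for c,h in(((.534,-.107),.063),((.522,-.267),.055),((.590,-.333),.103)):
        Q=X[(np.hypot(X[...,0]-c[0],X[...,1]-c[1])<.03)&(abs(X[...,2]-h)<.006)]
        if len(Q): print(n,((Q.min(0)+Q.max(0))/2).round(4))
a=cv2.imread('pics/side_9.png')[100:330,160:360];b=cv2.imread('pics/top_9.png')[90:270,120:320]
a=cv2.resize(a,(400,460));b=cv2.resize(b,(400,360));b=cv2.copyMakeBorder(b,0,100,0,0,0)
cv2.imwrite('pics/c9.png',np.hstack([a,b]))
E
```

```text
side 361 z95 0.1446 circ [ 0.4593 -0.015   0.0213]
top 370 z95 0.1456 circ [ 0.4611 -0.0167  0.021 ]
[ 0.4586 -0.2855  0.245 ]
side 277 z95 0.137 circ [ 0.4585 -0.0166  0.0279]
top few
[ 0.4587 -0.2854  0.2453]
side [ 0.5324 -0.105   0.0609]
side [ 0.5209 -0.2673  0.0533]
side [ 0.5895 -0.3308  0.1019]
```

View pics/c9.png

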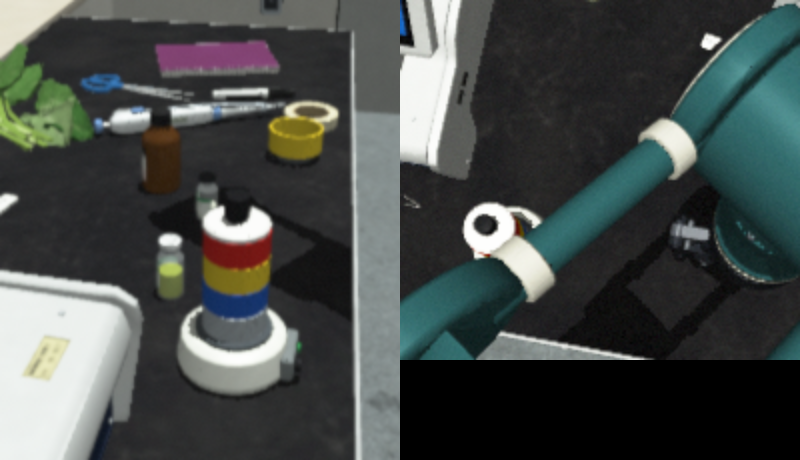

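The tower stands complete and level, with the lid's disc top at 0.144–0.145 (expected 0.144). The bystanders have not moved and the gripper is clear. Handing in.

```bash
python3 -c "
from workcell import *
print(finish_job())"
```

```text
the job is handed in; nothing more can be done
None
```

The tower is built and handed in at about 25 s: blue, small yellow, red and the lid each measured fully home and level and were let go, and the bottle and both vials were not moved.

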